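# Stack the mixing pots into their two lidded sets

## Robot

A 6-joint arm with a two-finger parallel gripper is mounted at the origin on the work surface. World frame = base frame: x ahead of the robot, y to its left, z up, the work surface at z = 0. Lengths are in m, angles in rad, forces in N, time in s.
With the tool pointing down it reaches from about 0.375 to 0.9 m from the base axis. Payload 3.1 kg.
Tool frame: the origin (TCP) lies at the very end of the fingers, on their centre line; the grasp point (between the pads) lies 19 mm behind it; z points along the fingers, y is the direction in which the jaws open and shut (so a half turn about z gives the same grasp; the last joint's range is limited). The gripper opens to 87 mm and grips with 3 to 60 N. Pads are 19 mm wide; open, the fingers measure 117 mm over their backs; the gripper's body (75 mm by 190 mm) begins 51 mm behind the grasp point.
Start: joints at [-1.361, 0.527, 1.433, -0, 1.181, -0.178], TCP at [0.236, -0.579, 0.183] pointing down, gripper open.
Joint ranges: [-3.08, 3.08], [-0.75, 2.2], [0.22, 2.44], [-1.43, 4.57], [0, 2.65], [-2.85, 2.85]. Speed limits (rad/s): [2.79, 2.79, 3.14, 3.14, 3.14, 3.14].

## Interface

Orientations are given as [roll, pitch, yaw] about the fixed x, y, z axes, in that order (R = Rz(yaw) Ry(pitch) Rx(roll)).
In Python, from station import robot, inverse_kinematics, read_camera, telemetry gives the robot as it stands. Calls block until the motion is done:
- robot.move_to(position, orientation): joint-space move of the TCP to a pose.
- robot.line_to(position, frame=None, rate=0.15, f_stop=None): straight line of the TCP; frame=None keeps the orientation; rate is the mean speed in m/s. With f_stop (N) it stops when the force on the tool has changed by that much, and returns True; else False.
- robot.movej(angles): joint-space move.
- robot.ungrasp() and robot.grasp(f_grip=None): open the fingers fully, or close them until they stop; f_grip is the grip in N (None keeps the last).
- robot.wait(seconds).
- inverse_kinematics(position, orientation): joint angles nearest the present ones, or None.
- read_camera(name): name is "scene" or "top" or "wrist"; returns a dict with "image" (384x512x3 uint8, red, green, blue), "depth" (384x512 float32, m along the optical axis (not along the pixel's ray), 0 where there is no reading), "fx", "fy", "cx", "cy" (pixels), "dist" ([k1, k2, p1, p2, k3] as OpenCV has them; the pictures are not rectified), "position" and "rotation" of the camera in the world. Camera axes: x right, y up, looking along -z (the intrinsics and any distortion apply to the point x, -y, -z); pixel columns grow to the right and rows downward; lengths in m; the calibration is good to about 2 mm. A picture is of the moment at which its call begins.
A pose or a line that the arm cannot do raises robot.IKError and nothing moves.
- robot.finish_job(): hands the job in, once; it reports no verdict.
Readings, each from a call of its own:
- telemetry.get_clock(): time.
- telemetry.get_joints(): joint angles.
- telemetry.get_joint_velocities(): joint speeds.
- telemetry.get_joint_torque(): joint torques, N m.
- telemetry.get_tool_pos(): TCP position.
- telemetry.get_ee_rot(): TCP orientation.
- telemetry.get_force(): force on the tool from outside, world axes, zero at the start.
- telemetry.get_ft_torque(): the same for the moment, N m.
- telemetry.get_grip_width(): opening from 0.0 (shut) to 1.0 (fully open).
Only numpy, scipy, OpenCV 4.12 (cv2) and the standard library are available. Lean on these libraries where they do the work, as an engineer would, in place of code of your own. Each camera call takes 0.05 s, during which the arm holds its last target.

## Task

Pack up the mixing pots on the trolley: in the middle of the square wooden board set the red pot, seat the yellow pot on it and close that stack with the wooden lid; in the middle of the round cork mat set the blue pot and close it with the black lid. Every pot and lid must sit fully home on the one below and be kept upright all the way. Leave the potato, the tape roll and the amber jar where they are.

Things in the scene. Friction and masses are not known exactly. Their poses are not given: they have to be found in the camera images.
- red_pot: Deep red ceramic mixing pot, open at the top, upright on the table: straight body 60 mm in diameter from 8 to 42 mm height, mouth 50 mm wide; conical foot 8 mm high (34 mm wide below, 46 mm above) that drops into another pot's mouth till the body rests on its rim: what sits on this pot has its origin 34 mm above this one's. Origin: centre of the foot's underside; z up. 140 g.
- yellow_pot: Yellow ceramic mixing pot, open at the top, upright on the table: straight body 60 mm in diameter from 8 to 42 mm height, mouth 50 mm wide; conical foot 8 mm high (34 mm wide below, 46 mm above) that drops into another pot's mouth till the body rests on its rim: what sits on this pot has its origin 34 mm above this one's. Origin: centre of the foot's underside; z up. 140 g.
- blue_pot: Blue ceramic mixing pot, open at the top, upright on the table: straight body 60 mm in diameter from 8 to 42 mm height, mouth 50 mm wide; conical foot 8 mm high (34 mm wide below, 46 mm above) that drops into another pot's mouth till the body rests on its rim: what sits on this pot has its origin 34 mm above this one's. Origin: centre of the foot's underside; z up. 140 g.
- wood_lid: Mid-brown wooden lid for a mixing pot, upright on the table: disc 60 mm in diameter from 8 to 16 mm height, round knob 22 mm in diameter from 16 to 48 mm height to hold it by; conical foot 8 mm high (34 mm wide below, 46 mm above) that drops into a pot's mouth; seated, its origin is 34 mm above the pot's. Origin: centre of the foot's underside; z up. 90 g.
- black_lid: Black plastic lid for a mixing pot, upright on the table: disc 60 mm in diameter from 8 to 16 mm height, round knob 22 mm in diameter from 16 to 48 mm height to hold it by; conical foot 8 mm high (34 mm wide below, 46 mm above) that drops into a pot's mouth; seated, its origin is 34 mm above the pot's. Origin: centre of the foot's underside; z up. 90 g.
- board: square dark wooden board, 120 x 120 mm and 12 mm thick, lying flat and fixed to the table. Origin: centre of its underside, on the table; the surface is 12 mm above it; x and y along its edges, z up.
- cork_mat: round light-brown cork mat, 120 mm in diameter and 8 mm thick, lying flat and fixed to the table. Origin: centre of its underside, on the table; the surface is 8 mm above it; z up.
- potato: pale yellow potato, about 70 mm across and 50 mm high. Origin: centre of its underside. A bystander that stands at the far edge of the work: not to be moved.
- tape_roll: black roll of tape lying flat, 96 mm outside and 72 mm inside diameter, 30 mm high. Origin: centre of its underside. A bystander that stands at the far edge of the work: not to be moved.
- medium_jar: closed amber glass jar with a white cap, 58 mm in diameter and 75 mm high. Origin: centre of its underside. A bystander that stands at the far edge of the work: not to be moved.
Mind the look-alikes: they are no part of the job. What is shaped like the wood_lid but pink is not meant.

How it is judged:
By the outcome, as a careful person would: the job done as asked, in the order asked, and still so for the second after the job is handed in, with the robot touching nothing.
It also fails if it takes over 138 s, if anything falls off the work surface, if the arm or the gripper's body presses on something with over 40 N, if the wrist force passes 120 N, or if a joint passes its speed limit or range.

## Working session

There is one attempt and no reset: what is moved stays moved. The work goes in short steps, each a Python script; the robot and the scene stay as the last script left them, time stands still between calls to the robot, and variables do not carry over. Pictures are saved under pics/ and viewed, and the job is handed in when it is done.

```bash
ls; mkdir -p pics; cat > h.py <<'E'
import numpy as np, cv2
from station import robot, inverse_kinematics, read_camera, telemetry
def snap(n,f):
    c=read_camera(n); cv2.imwrite(f,cv2.cvtColor(c['image'],cv2.COLOR_RGB2BGR)); np.save(f'/tmp/{n}.npy',c,allow_pickle=True); return c
def load(n): return np.load(f'/tmp/{n}.npy',allow_pickle=True).item()
def ray(c,u,v):
    K=np.array([[c['fx'],0,c['cx']],[0,c['fy'],c['cy']],[0,0,1.]])
    p=cv2.undistortPoints(np.array([[[u,v]]],float),K,np.array(c['dist'],float))[0,0]
    return np.array(c['rotation'])@np.array([p[0],-p[1],-1.])
def atz(c,u,v,z):
    d=ray(c,u,v); o=np.array(c['position']); return o+d*(z-o[2])/d[2]
def cloud(c):
    K=np.array([[c['fx'],0,c['cx']],[0,c['fy'],c['cy']],[0,0,1.]])
    h,w=c['depth'].shape; u,v=np.meshgrid(np.arange(w),np.arange(h))
    p=cv2.undistortPoints(np.stack([u,v],-1).reshape(-1,1,2).astype(float),K,np.array(c['dist'],float))[:,0]
    d=c['depth'].reshape(-1,1)
    P=np.c_[p[:,0],-p[:,1],-np.ones(len(p))]*d
    return (P@np.array(c['rotation']).T+np.array(c['position'])).reshape(h,w,3)
E
python3 - <<'E'
from h import *
for n in('scene','top','wrist'):
    c=snap(n,f'pics/{n}0.png'); print(n,c['position'],np.round(c['rotation'],3),c['fx'],c['dist'])
print(telemetry.get_clock())
E
```

```text
pics
scene [ 0.91182183 -0.38998652  0.64932855] [0.719 0.003 0.713] 411.93942208873574 [0.0521128 0.        0.        0.        0.       ]
top [0.37267941 0.02034448 0.8784576 ] [ 0.238  0.003 -1.658] 397.8485638043278 [-0.07148782  0.          0.          0.          0.        ]
wrist [ 0.31278862 -0.54714806  0.3828202 ] [-0.299  0.003 -1.184] 271.8698360520102 [-0.05764834  0.          0.          0.          0.        ]
0.15
```

```bash
python3 - <<'E'
s=open('h.py').read()
s=s.replace("np.array(c['rotation'])","rot(c)")
s=s.replace("def ray","from scipy.spatial.transform import Rotation as Ro\ndef rot(c): return Ro.from_euler('xyz',c['rotation']).as_matrix()\ndef ray",1)
open('h.py','w').write(s)
E
python3 - <<'E'
from h import *
for n in('scene','top','wrist'):
    c=load(n);P=cloud(c); print(n,np.round(P[::90,::100].reshape(-1,3),3)[:30:3].tolist())
E
```

```text
scene [[-0.069, -0.066, 0.251], [-0.676, 1.909, -0.582], [0.912, -0.39, 0.649], [0.392, 0.398, 0.0], [0.106, -0.283, 0.001], [0.6, 0.115, 0.023], [0.315, -0.391, 0.0], [0.721, -0.045, -0.0], [0.466, -0.467, -0.0], [0.815, -0.172, -0.0]]
top [[1.831, 1.178, -0.73], [1.674, -0.304, -0.746], [0.892, 0.623, 0.001], [0.818, -0.124, -0.001], [0.656, 0.605, -0.001], [0.593, -0.098, -0.0], [0.445, 0.594, -0.002], [0.392, -0.075, -0.001], [0.253, 0.585, 0.002], [0.277, -0.023, 0.37]]
wrist [[0.321, -0.192, 0.008], [0.456, -0.552, -0.003], [0.206, -0.205, -0.001], [0.354, -0.594, 0.027], [0.072, -0.224, 0.001], [0.249, -0.642, 0.027], [0.239, -0.491, 0.314], [0.272, -0.58, 0.308], [0.23, -0.509, 0.333], [0.265, -0.578, 0.336]]
```

View pics/top0.png

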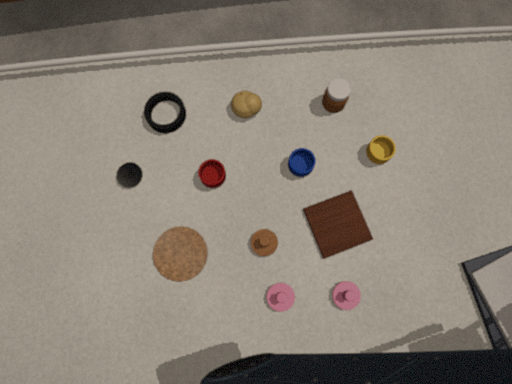

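View pics/scene0.png

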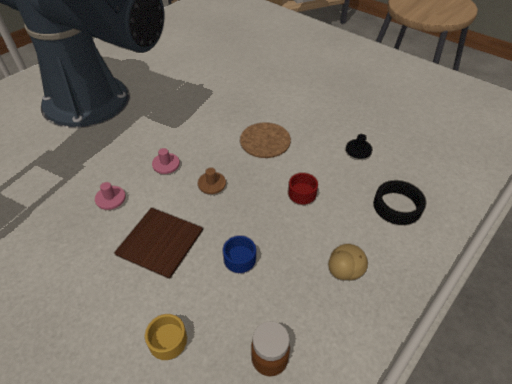

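View pics/wrist0.png

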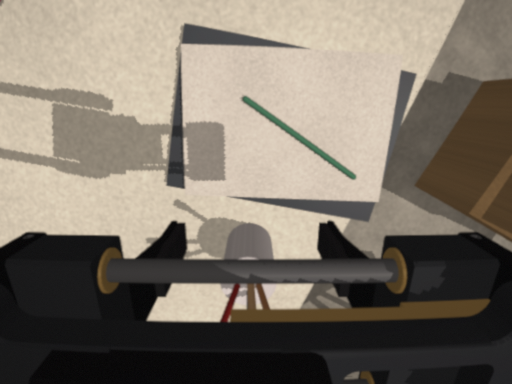

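```bash
cat > loc.py <<'E'
from h import *
seeds=dict(top=dict(red=(212,174),blue=(302,162),yellow=(381,149),wood=(264,242),black=(129,175),board=(338,224),cork=(180,253),potato=(246,104),tape=(165,112),jar=(336,95),pink1=(280,297),pink2=(346,295)))
def circ(p):
    from scipy.optimize import least_squares
    m=p.mean(0); r=least_squares(lambda q:np.hypot(*(p-q[:2]).T)-q[2],[*m,.03],loss='soft_l1',f_scale=.001); return r.x,len(p)
if __name__=='__main__':
    ct,cs=load('top'),load('scene')
    for k,(u,v) in seeds['top'].items():
        g=atz(ct,u,v,.02)
        for n,c in(('top',ct),('scene',cs)):
            P=cloud(c).reshape(-1,3); R=.09 if k in('board','cork') else .05
            Q=P[(np.hypot(*(P[:,:2]-g[:2]).T)<R)&(P[:,2]>.006 if k!='cork' else (np.hypot(*(P[:,:2]-g[:2]).T)<R)&(P[:,2]>.004))]
            if len(Q)==0: continue
            s=f"{k} {n} seed {np.round(g[:2],3)} zmax {np.percentile(Q[:,2],98):.4f} bbox {np.round(Q[:,:2].min(0),3)} {np.round(Q[:,:2].max(0),3)}"
            if k in('red','blue','yellow'):
                r=Q[(Q[:,2]>.036)]; x,m=circ(r[:,:2]); s+=f" rim {np.round(x,4)} {m}"
            elif k in('wood','black'):
                r=Q[(Q[:,2]>.044)]; s+=f" knob {np.round((r[:,:2].min(0)+r[:,:2].max(0))/2,4)} {len(r)}"
                r=Q[(Q[:,2]>.010)&(Q[:,2]<.02)]; s+=f" disc {np.round((r[:,:2].min(0)+r[:,:2].max(0))/2,4)} {len(r)}"
            elif k=='board':
                r=cv2.minAreaRect(Q[:,:2].astype(np.float32)*1000); s+=f" rect {r}"
            elif k=='cork': 
                q,rr=cv2.minEnclosingCircle(Q[:,:2].astype(np.float32)*1000);s+=f" circ {q} {rr} mean {Q[:,:2].mean(0)}"
            print(s)
E
python3 loc.py
```

```text
red top seed [0.619 0.1  ] zmax 0.0438 bbox [0.589 0.07 ] [0.648 0.129] rim [0.6175 0.0993 0.0274] 204
red scene seed [0.619 0.1  ] zmax 0.0437 bbox [0.589 0.067] [0.648 0.127] rim [0.6186 0.0964 0.0274] 261
blue top seed [ 0.629 -0.104] zmax 0.0440 bbox [ 0.596 -0.131] [ 0.656 -0.072] rim [ 0.6257 -0.101   0.0273] 193
blue scene seed [ 0.629 -0.104] zmax 0.0441 bbox [ 0.596 -0.133] [ 0.656 -0.074] rim [ 0.6274 -0.1039  0.0273] 340
yellow top seed [ 0.644 -0.289] zmax 0.0440 bbox [ 0.611 -0.314] [ 0.671 -0.253] rim [ 0.641  -0.2838  0.0278] 216
yellow scene seed [ 0.644 -0.289] zmax 0.0440 bbox [ 0.612 -0.316] [ 0.673 -0.257] rim [ 0.643  -0.2867  0.0276] 484
wood top seed [ 0.458 -0.002] zmax 0.0490 bbox [ 0.428 -0.031] [0.487 0.028] knob [ 0.4572 -0.002 ] 83 disc [ 0.4573 -0.0018] 499
wood scene seed [ 0.458 -0.002] zmax 0.0496 bbox [ 0.428 -0.034] [0.488 0.026] knob [ 0.4573 -0.0045] 78 disc [ 0.458  -0.0041] 395
black top seed [0.634 0.287] zmax 0.0497 bbox [0.607 0.259] [0.667 0.319] knob [0.6365 0.2887] 78 disc [0.6367 0.2889] 420
black scene seed [0.634 0.287] zmax 0.0492 bbox
[... 871 characters left out ...]
tato scene seed [0.782 0.01 ] zmax 0.0516 bbox [ 0.75  -0.028] [0.815 0.039]
tape top seed [0.78  0.201] zmax 0.0329 bbox [0.732 0.155] [0.829 0.248]
tape scene seed [0.78  0.201] zmax 0.0324 bbox [0.734 0.151] [0.829 0.248]
jar top seed [ 0.787 -0.204] zmax 0.0776 bbox [ 0.748 -0.225] [ 0.802 -0.171]
jar scene seed [ 0.787 -0.204] zmax 0.0775 bbox [ 0.75 -0.23] [ 0.807 -0.175]
pink1 top seed [ 0.34  -0.025] zmax 0.0493 bbox [ 0.311 -0.056] [0.371 0.003]
pink1 scene seed [ 0.34  -0.025] zmax 0.0498 bbox [ 0.311 -0.058] [0.371 0.001]
pink2 top seed [ 0.331 -0.164] zmax 0.6196 bbox [ 0.296 -0.195] [ 0.361 -0.126]
pink2 scene seed [ 0.331 -0.164] zmax 0.0496 bbox [ 0.301 -0.196] [ 0.362 -0.136]
```

```bash
python3 - <<'E'
import cv2
i=cv2.imread('pics/top0.png')
cv2.imwrite('pics/topA.png',cv2.resize(i[130:280,110:260],None,fx=4,fy=4,interpolation=2))
cv2.imwrite('pics/topB.png',cv2.resize(i[130:280,255:405],None,fx=4,fy=4,interpolation=2))
E
```

```text
(no output)
```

View pics/topA.png

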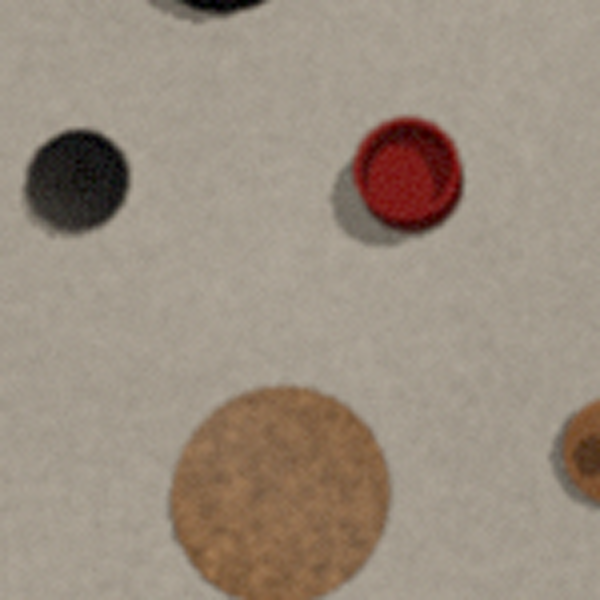

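View pics/topB.png

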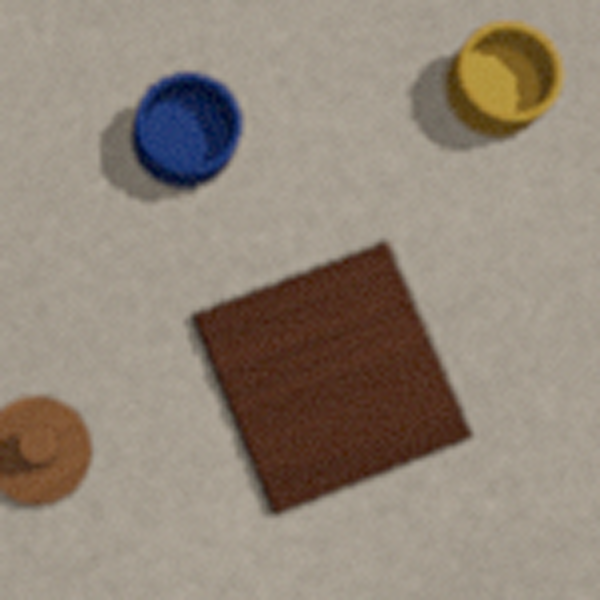

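```bash
python3 - <<'E'
from h import *
for n,s in(('top',(180,253)),('scene',(266,140))):
    c=load(n); h=cv2.cvtColor(c['image'],cv2.COLOR_RGB2HSV); print(h[s[1],s[0]],h[s[1]+35,s[0]+10])
    m=((h[...,1]>85)&(h[...,0]<20)).astype(np.uint8); k,l,st,ce=cv2.connectedComponentsWithStats(m)
    L=l[s[1],s[0]]; print(st[L],ce[L])
    cn=max(cv2.findContours((l==L).astype(np.uint8),0,1)[0],key=len)
    p=np.array([atz(c,u,v,.008)[:2] for u,v in cn[:,0]]).astype(np.float32)
    print(n,cv2.fitEllipse(p*1000), atz(c,*ce[L],.008))
print(telemetry.get_ee_rot(),telemetry.get_joints())
X=dict(red=(.618,.098),blue=(.6266,-.1025),yellow=(.642,-.2853),wood=(.4575,-.003),black=(.637,.288),board=(.485,-.169),cork=(.45,.178))
for yaw in (0,1.57,-1.57,-.5):
  for k,(x,y) in X.items():
    q=inverse_kinematics([x,y,.13],[np.pi,0,yaw]); print(yaw,k,None if q is None else np.round(q,2))
E
```

```text
[ 16 112 137] [ 18  35 166]
[ 153  227   54   54 2287] [179.64669873 253.60253607]
top ((450.3473205566406, 182.4256591796875), (114.82848358154297, 116.06849670410156), 22.60521697998047) [0.44954886 0.18231633 0.008     ]
[ 13 124 125] [ 18  30 153]
[ 240  123   51   35 1397] [264.817466   139.83894059]
scene ((452.2323303222656, 178.37596130371094), (115.8880844116211, 119.9740219116211), 35.01841735839844) [0.45379956 0.17659632 0.008     ]
[-3.13995842e+00 -2.85060341e-04  3.87791612e-01] [-1.36150467e+00  5.28249457e-01  1.43360506e+00 -1.04130753e-05
  1.18139702e+00 -1.78496225e-01]
0 red [-0.02  0.59  1.48 -0.    1.07  1.55]
0 blue [-0.34  0.6   1.46 -0.    1.08  1.23]
0 yellow [-0.58  0.69  1.27 -0.    1.18  0.99]
0 wood [-0.25  0.39  1.9  -0.    0.85  1.32]
0 black [ 0.27  0.68  1.28 -0.    1.18  1.84]
0 board [-0.55  0.45  1.76 -0.    0.92  1.02]
0 cork [ 0.15  0.42  1.84 -0.    0.89  1.72]
1.57 red [-0.02  0.59  1.48 -0.    1.07 -0.02]
1.57 blue [-0.34  0.6   1.46  0.    1.08 -0.34]
1.57 yellow [-0.58  0.69  1.27  0.    1.18 -0.58]
1.57 wood [-0.25  0.39  1.9  -0.    0.85 -0.25]
1.57 black [ 0.27  0.68  1.28 -0.    1.18  0.27]
1.57 board [-0.55  0.45  1.76  0.    0.92 -0.55]
1.57 cork [ 0.15  0.42  1.84 -0.    0.89  0.15]
-1.57 red None
-1.57 blue [-0.34  0.6   1.46 -0.    1.08  2.8 ]
-1.57 yellow [-0.58  0.69  1.27 -0.    1.18  2.56]
-1.57 wood None
-1.57 black None
-1.57 board [-0.55  0.45  1.76 -0.    0.92  2.59]
-1.57 cork None
-0.5 red [-0.02  0.59  1.48 -0.    1.07  2.05]
-0.5 blue [-0.34  0.6   1.46 -0.    1.08  1.73]
-0.5 yellow [-0.58  0.69  1.27 -0.    1.18  1.49]
-0.5 wood [-0.25  0.39  1.9  -0.    0.85  1.82]
-0.5 black [ 0.27  0.68  1.28 -0.    1.18  2.34]
-0.5 board [-0.55  0.45  1.76 -0.    0.92  1.52]
-0.5 cork [ 0.15  0.42  1.84 -0.    0.89  2.22]
```

```bash
cat > act.py <<'E'
from h import *
O=[np.pi,0,0]; HI=.14
X=dict(red=(.618,.098),blue=(.6266,-.1025),yellow=(.642,-.2853),wood=(.4575,-.003),black=(.637,.288),board=(.4849,-.169),cork=(.4513,.180))
def st(s):
    print(s,'t',round(telemetry.get_clock(),2),'tcp',np.round(telemetry.get_tool_pos(),4),'w',round(telemetry.get_grip_width()*87,1),'F',np.round(telemetry.get_force(),1))
def pick(k,off):
    x,y=X[k]
    robot.move_to([x,y,HI],O); 
    robot.line_to([x,y,off+.03],rate=.15); 
    print('hit',robot.line_to([x,y,off],rate=.05,f_stop=8)); st('down')
    robot.grasp(20); st('grip')
    robot.line_to([x,y,off+.02],rate=.05); robot.line_to([x,y,HI],rate=.15); st('up')
def place(xy,z,off,pre=.012):
    x,y=xy
    robot.line_to([x,y,max(HI,z+off+.03)],rate=.2)
    robot.line_to([x,y,z+off+pre],rate=.12)
    print('contact',robot.line_to([x,y,z+off-.004],rate=.025,f_stop=4)); st('contact; expect z %.4f'%(z+off))
def release(up=HI):
    robot.ungrasp(); st('open')
    p=telemetry.get_tool_pos(); robot.line_to([p[0],p[1],p[2]+.04],rate=.1); robot.line_to([p[0],p[1],up],rate=.2)
E
python3 - <<'E'
from act import *
robot.ungrasp()
pick('red',.012)
c=snap('wrist','pics/w1.png'); snap('scene','pics/s1.png')
E
```

```text
hit False
down t 4.66 tcp [0.6181 0.098  0.0118] w 86.9 F [0.4 0.3 0.3]
grip t 6.18 tcp [0.618 0.098 0.012] w 0.6 F [ 0.1 -0.1 -0.2]
up t 7.6 tcp [0.617 0.098 0.139] w 0.7 F [-0.3 -0.3 -0.5]
```

View pics/w1.png

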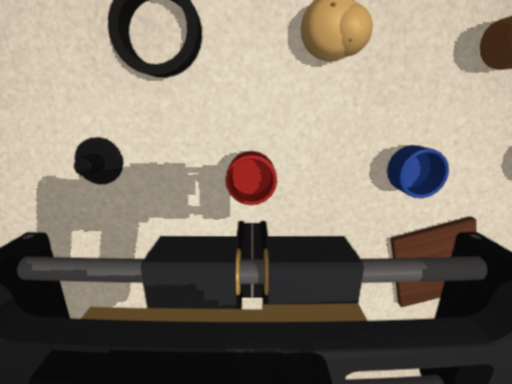

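View pics/s1.png

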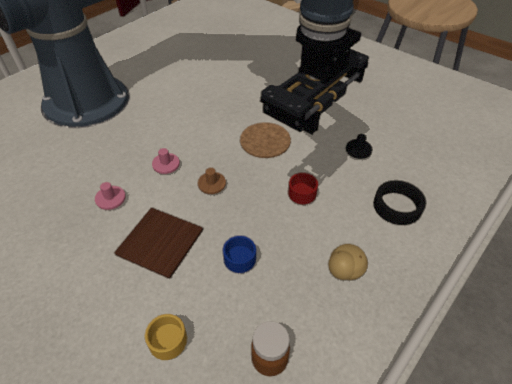

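```bash
cat >> h.py <<'E'
def proj(c,P):
    R=rot(c); p=(np.array(P,float)-np.array(c['position']))@R; q=p*[1,-1,-1]
    K=np.array([[c['fx'],0,c['cx']],[0,c['fy'],c['cy']],[0,0,1.]])
    return cv2.projectPoints(q.reshape(1,1,3),np.zeros(3),np.zeros(3),K,np.array(c['dist'],float))[0].ravel()
E
python3 - <<'E'
from act import *
w=load('wrist');s=load('scene')
print(w['position'],w['rotation'],telemetry.get_tool_pos(),telemetry.get_joints())
t=[.617,.098,.139]
for c in(w,s): print(proj(c,t),proj(c,[.618,.098,.042]),proj(c,[.617,.098,.2]))
P=cloud(s); 
for u,v in((300,115),(310,120),(270,100),(360,70),(303,185)): print(u,v,P[v,u])
P=cloud(w)
for u,v in((252,180),(252,245),(252,228)): print(u,v,P[v,u],w['depth'][v,u])
E
```

```text
[0.70000867 0.09830321 0.33940222] [-3.01890068e-01  1.31768516e-03 -1.57161839e+00] [0.61686219 0.09802217 0.13852001] [-2.11030777e-02  5.79094548e-01  1.47464463e+00  5.57813615e-05
  1.09090306e+00  1.54975052e+00]
[252.60043066 215.23754054] [252.47327784 181.56652735] [252.75438683 255.42374142]
[307.12131672 146.0702012 ] [302.91821206 182.39586717] [310.53868528 119.48892927]
300 115 [0.65463627 0.00582668 0.28348185]
310 120 [0.62390499 0.08506606 0.21036607]
270 100 [0.60301404 0.00186561 0.28673791]
360 70 [0.65037375 0.17667537 0.27081525]
303 185 [0.60873687 0.11503985 0.01349362]
252 180 [0.61156045 0.09855968 0.011288  ] 0.33957356
252 245 [0.62460328 0.09843389 0.20143992] 0.15414305
252 228 [0.62779041 0.09844186 0.18565398] 0.16826747
```

```bash
python3 - <<'E'
import cv2
a=cv2.imread('pics/s1.png');b=cv2.imread('pics/w1.png')
cv2.imwrite('pics/s1c.png',cv2.resize(a[0:170,240:400],None,fx=3.5,fy=3.5,interpolation=2))
cv2.imwrite('pics/w1c.png',cv2.convertScaleAbs(cv2.resize(b[160:330,160:350],None,fx=3.5,fy=3.5,interpolation=2),alpha=2))
E
```

```text
(no output)
```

View pics/s1c.png

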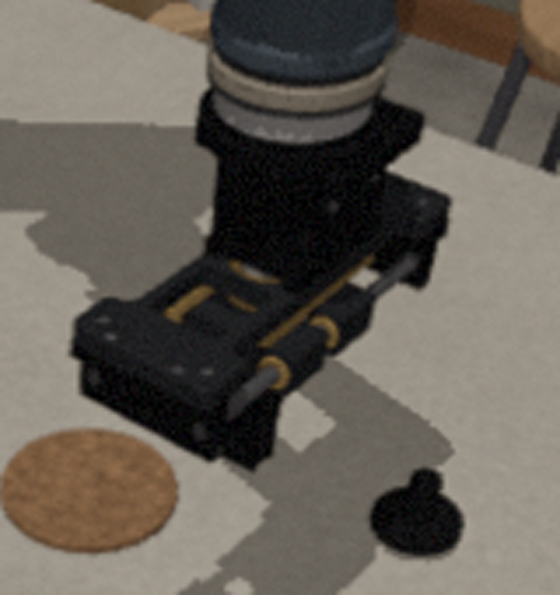

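View pics/w1c.png

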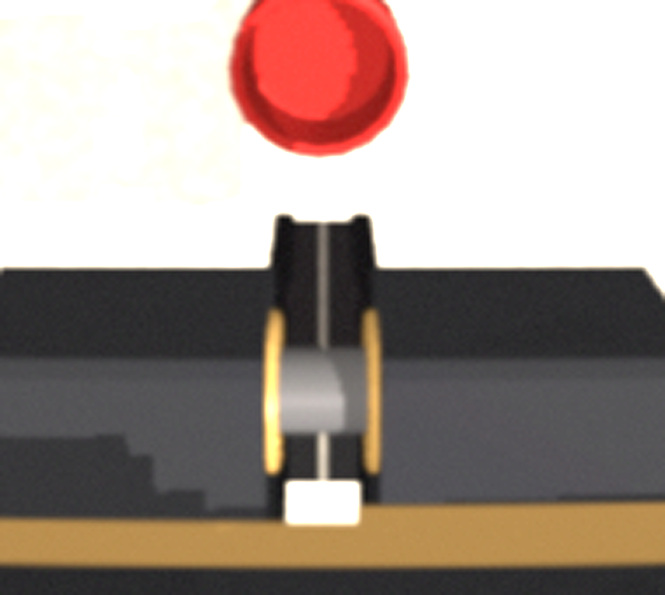

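```bash
python3 - <<'E'
from h import *
for n in('scene','wrist'):
    c=load(n);P=cloud(c).reshape(-1,3); m=(abs(P[:,0]-.617)<.06)&(abs(P[:,1]-.098)<.12)&(P[:,2]>.06)&(P[:,2]<.45)
    Q=P[m]; print(n,len(Q),Q.min(0),Q.max(0))
    for lo in np.arange(-.11,.11,.02):
        q=Q[(Q[:,1]-.098>lo)&(Q[:,1]-.098<lo+.02)]
        if len(q)>3: print(round(lo,2),len(q),'z',np.round(np.percentile(q[:,2],[0,2,10,90]),3),'x',np.round(np.percentile(q[:,0],[2,98]),3))
E
```

```text
scene 7919 [ 5.80210838e-01 -1.56251187e-04  1.78069571e-01] [0.65733256 0.19212702 0.4158382 ]
-0.11 526 z [0.267 0.273 0.275 0.291] x [0.583 0.655]
-0.09 890 z [0.247 0.25  0.253 0.292] x [0.583 0.655]
-0.07 218 z [0.26  0.262 0.265 0.291] x [0.593 0.65 ]
-0.05 1496 z [0.246 0.259 0.267 0.404] x [0.598 0.654]
-0.03 2659 z [0.18  0.201 0.272 0.398] x [0.594 0.656]
-0.01 899 z [0.178 0.184 0.203 0.397] x [0.614 0.656]
0.01 403 z [0.211 0.255 0.265 0.357] x [0.64  0.657]
0.03 297 z [0.253 0.262 0.274 0.348] x [0.637 0.656]
0.05 153 z [0.26  0.261 0.264 0.291] x [0.634 0.655]
0.07 354 z [0.248 0.249 0.254 0.291] x [0.626 0.655]
0.09 24 z [0.289 0.29  0.29  0.291] x [0.62  0.652]
wrist 65515 [0.58139145 0.01120652 0.17728289] [0.65749489 0.1857839  0.29971395]
-0.09 4796 z [0.247 0.249 0.251 0.269] x [0.592 0.656]
-0.07 6531 z [0.258 0.26  0.263 0.29 ] x [0.593 0.653]
-0.05 5560 z [0.252 0.26  0.263 0.29 ] x [0.594 0.656]
-0.03 9993 z [0.252 0.255 0.264 0.291] x [0.637 0.657]
-0.01 11016 z [0.177 0.189 0.226 0.296] x [0.615 0.656]
0.01 10631 z [0.251 0.255 0.265 0.295] x [0.642 0.657]
0.03 7685 z [0.252 0.26  0.265 0.297] x [0.642 0.656]
0.05 5319 z [0.258 0.261 0.264 0.29 ] x [0.631 0.652]
0.07 3984 z [0.247 0.249 0.251 0.268] x [0.62  0.656]
```

The whole gripper sits about 39 mm above where the reported TCP puts it: both cameras measure the fingertips at z = 0.178 against a reported 0.139. The body-to-tip distance is correct. I'll confirm this with a gentle touch on a clear patch of table.

```bash
python3 - <<'E'
from act import *
robot.move_to([.54,.06,.10],O)
robot.line_to([.54,.06,.012],rate=.15); st('a')
print(robot.line_to([.54,.06,-.045],rate=.02,f_stop=4)); st('touch')
c=snap('scene','pics/s2.png')
robot.line_to([.54,.06,.03],rate=.15)
E
```

```text
a t 8.9 tcp [0.5413 0.0601 0.0125] w 0.5 F [-0.3  0.1  1. ]
True
touch t 11.12 tcp [ 0.54   0.06  -0.039] w 0.6 F [-1.5  0.2  4.4]
```

View pics/s2.png

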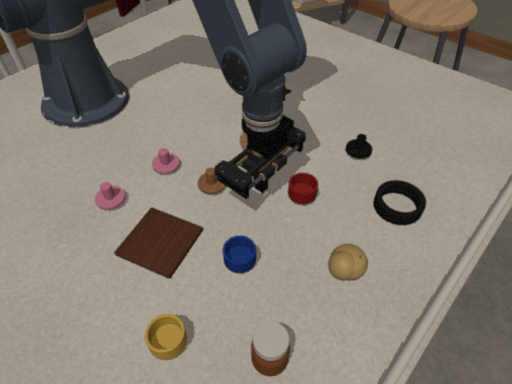

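Contact came at a reported z of -0.039, so the offset is confirmed and I'll subtract 39 mm from every commanded height.

```bash
sed -i 's/HI=.14/DZ=-.039; HI=.14+DZ/; s/^def pick(k,off):/def pick(k,off):\n    off=off+DZ/; s/^def place(xy,z,off,pre=.012):/def place(xy,z,off,pre=.012):\n    off=off+DZ/' act.py
python3 - <<'E'
from act import *
robot.ungrasp()
pick('red',.012)
c=snap('wrist','pics/w3.png'); snap('scene','pics/s3.png')
E
```

```text
hit False
down t 15.38 tcp [ 0.6181  0.098  -0.0271] w 86.7 F [ 0.1 -0.2  0.7]
grip t 15.99 tcp [ 0.6181  0.0981 -0.0268] w 58.9 F [-0.2  0.7  1.5]
up t 17.41 tcp [0.617  0.098  0.1001] w 58.6 F [-0.9  0.1 -2.7]
```

View pics/w3.png

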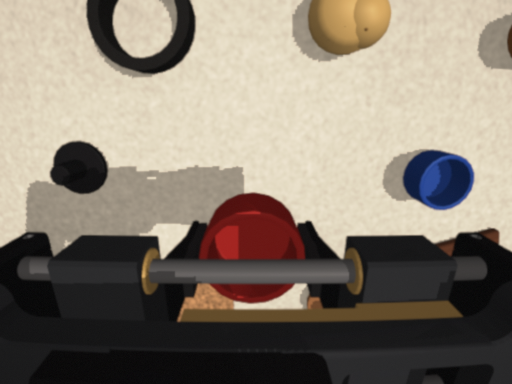

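View pics/s3.png

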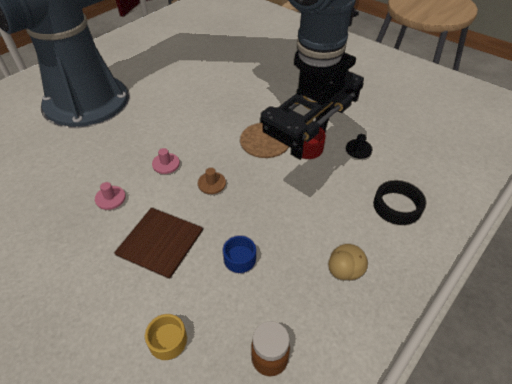

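The red pot is held: its mouth is centred near (252,250) in the wrist view. I'll check the in-hand offset, then place it.

```bash
cat > hand.py <<'E'
from h import *
from loc import circ
def inhand(tcp,f=None):
    c=load('wrist') if f is None else f
    P=cloud(c); z0=tcp[2]+.039-.012+.042
    Q=P.reshape(-1,3); h=c['image'].reshape(-1,3).astype(int); sat=h.max(1)-h.min(1)
    m=(abs(Q[:,2]-z0)<.004)&(np.hypot(Q[:,0]-tcp[0],Q[:,1]-tcp[1])<.036)&(sat>40)
    print('n',m.sum(),'zmed',np.median(Q[m,2])-z0,'bbox',Q[m].min(0),Q[m].max(0)); print(circ(Q[m][:,:2]))
E
python3 - <<'E'
from hand import *
inhand(telemetry.get_tool_pos())
print(load('wrist')['position'])
E
python3 - <<'E'
from act import *
place(X['board'],.012,.012)
E
```

```text
n 2190 zmed -0.0009454773129302652 bbox [0.58814411 0.06928365 0.16450788] [0.64791118 0.12842104 0.16980962]
(array([0.61891658, 0.09863801, 0.02708572]), 2190)
[0.69994647 0.09830643 0.30046434]
contact True
contact; expect z -0.0150 t 20.68 tcp [ 0.485  -0.1691 -0.0152] w 58.6 F [0.1 0.5 1.4]
```

```bash
python3 - <<'E'
from act import *
release()
pick('yellow',.012)
c=snap('wrist','pics/w4.png'); snap('scene','pics/s4.png'); snap('top','pics/t4.png')
from hand import inhand
inhand(telemetry.get_tool_pos())
from loc import circ
for n in('scene','top'):
    P=cloud(load(n)).reshape(-1,3); m=(P[:,2]>.048)&(P[:,2]<.06)&(np.hypot(P[:,0]-.485,P[:,1]+.169)<.045); print(n,circ(P[m][:,:2]),np.median(P[m,2]))
E
```

```text
open t 21.47 tcp [ 0.4844 -0.1687 -0.0154] w 87.1 F [ 0.1 -0.4  0.4]
hit False
down t 24.9 tcp [ 0.6421 -0.2854 -0.0271] w 87.1 F [-0.7 -0.6 -0.8]
grip t 25.5 tcp [ 0.6421 -0.2853 -0.0268] w 58.8 F [ 0.5 -0.3  1.4]
up t 26.92 tcp [ 0.6411 -0.2847  0.0999] w 58.9 F [-0.4 -0.2 -2.9]
n 2221 zmed -0.0008996028222183206 bbox [ 0.61131082 -0.31361522  0.16426725] [ 0.67126708 -0.25424139  0.16941978]
(array([ 0.64200373, -0.28416712,  0.02710293]), 2221)loc.py:5: RuntimeWarning: Mean of empty slice.
  m=p.mean(0); r=least_squares(lambda q:np.hypot(*(p-q[:2]).T)-q[2],[*m,.03],loss='soft_l1',f_scale=.001); return r.x,len(p)
  ret = um.true_divide(
Traceback (most recent call last):
  File "loc.py", line 5, in circ
    m=p.mean(0); r=least_squares(lambda q:np.hypot(*(p-q[:2]).T)-q[2],[*m,.03],loss='soft_l1',f_scale=.001); return r.x,len(p)
                   ~~~~~~~~~~~~~^^^^^^^^^^^^^^^^^^^^^^^^^^^^^^^^^^^^^^^^^^^^^^^^^^^^^^^^^^^^^^^^^^^^^^^^^^^
ValueError: Initial guess is outside of provided bounds
```

View pics/s4.png

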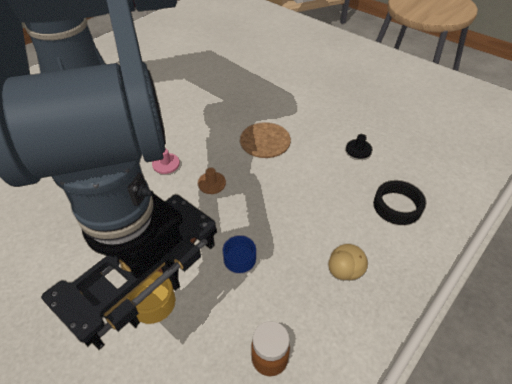

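View pics/w4.png

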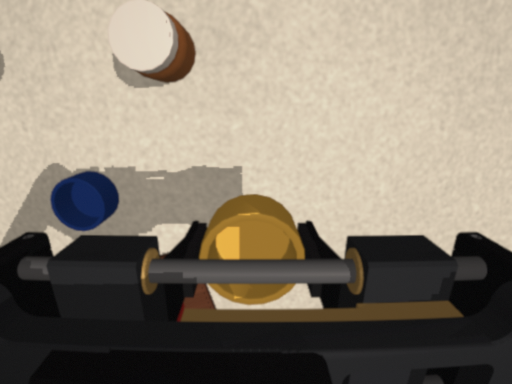

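```bash
python3 - <<'E'
from act import *
place(X['board'],.046,.012)
snap('scene','pics/s5.png')
E
```

```text
contact True
contact; expect z 0.0190 t 29.44 tcp [ 0.4851 -0.1691  0.0188] w 58.9 F [0.5 0.2 4.5]
```

View pics/s5.png

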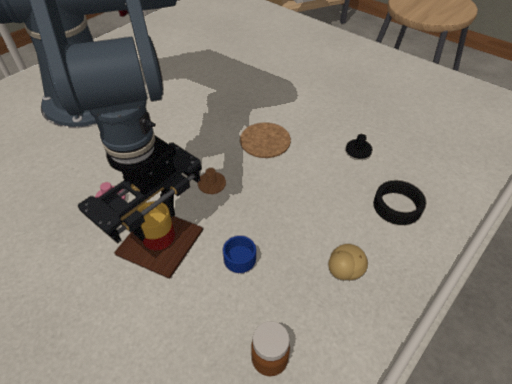

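```bash
python3 - <<'E'
from act import *
release()
pick('wood',.020)
c=snap('wrist','pics/w6.png'); snap('scene','pics/s6.png'); snap('top','pics/t6.png')
from loc import circ
for n in('scene','top'):
    P=cloud(load(n)).reshape(-1,3); m=(P[:,2]>.082)&(P[:,2]<.095)&(np.hypot(P[:,0]-.485,P[:,1]+.169)<.045)
    if m.sum()>20: print(n,circ(P[m][:,:2]),np.median(P[m,2]))
    else: print(n,m.sum())
P=cloud(c).reshape(-1,3);t=telemetry.get_tool_pos(); m=(np.hypot(P[:,0]-t[0],P[:,1]-t[1])<.034)&(P[:,2]<t[2]+.039)&(P[:,2]>t[2]+.02); print(t,P[m].min(0),P[m].max(0))
E
```

```text
open t 30.27 tcp [ 0.4844 -0.1687  0.0183] w 87.0 F [-0.8 -0.9 -0.2]
hit False
down t 33.4 tcp [ 0.4574 -0.0029 -0.0192] w 86.9 F [ 0.2  0.6 -0.5]
grip t 34.48 tcp [ 0.4575 -0.003  -0.019 ] w 21.1 F [-0.1  0.7 -1. ]
up t 35.84 tcp [ 0.4568 -0.0028  0.1005] w 21.4 F [-0.5 -0.3 -1. ]
scene (array([ 0.48594914, -0.17043472,  0.02712771]), 364) 0.08788875695652532
top (array([ 0.48404308, -0.16825915,  0.02727762]), 214) 0.08761871240407887
[ 0.45660679 -0.00279524  0.09999727] [ 0.44916205 -0.03178159  0.12705513] [0.48727026 0.02757383 0.13899335]
```

View pics/s6.png

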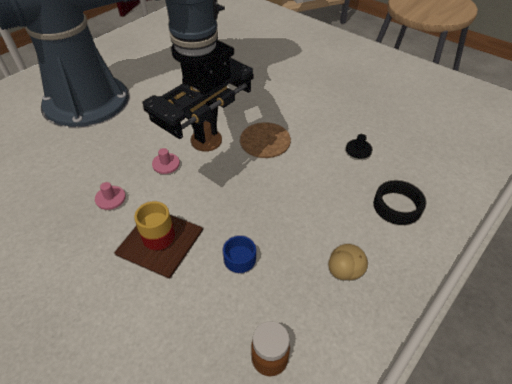

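View pics/w6.png

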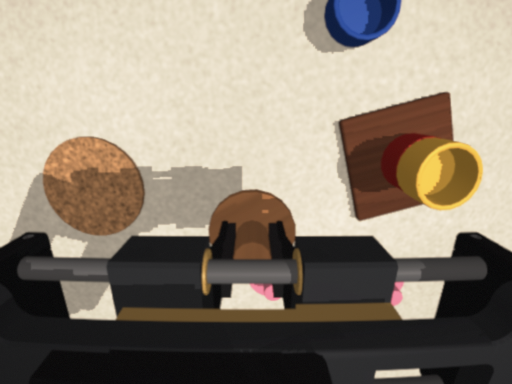

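The yellow pot is home: its rim is at 0.0878 against 0.088 expected, and the stack is centred on the board. The wood lid is held level. I'll place it and then pick up the blue pot.

```bash
python3 - <<'E'
from act import *
place(X['board'],.080,.020)
release(.125)
pick('blue',.012)
c=snap('wrist','pics/w7.png'); snap('scene','pics/s7.png')
from hand import inhand
inhand(telemetry.get_tool_pos())
P=cloud(load('scene')).reshape(-1,3); m=(P[:,2]>.092)&(P[:,2]<.14)&(np.hypot(P[:,0]-.485,P[:,1]+.169)<.04); print(m.sum(), np.percentile(P[m],[2,50,98],axis=0) if m.any() else '')
E
```

```text
contact True
contact; expect z 0.0610 t 37.88 tcp [ 0.4851 -0.1691  0.0608] w 21.1 F [0.3 0.3 4.1]
open t 39.14 tcp [ 0.4845 -0.1687  0.0603] w 86.6 F [ 0.1 -0.4  0.4]
hit False
down t 42.19 tcp [ 0.6266 -0.1025 -0.0272] w 86.7 F [-0.5  0.3  0.5]
grip t 42.78 tcp [ 0.6267 -0.1025 -0.0268] w 60.4 F [0.3 0.7 0.3]
up t 44.2 tcp [ 0.6257 -0.1022  0.1001] w 60.3 F [-0.2  0.8 -0.7]
n 2061 zmed -0.0010095706606743082 bbox [ 0.59750398 -0.13097971  0.16450512] [ 0.65642363 -0.07284425  0.16947003]
(array([ 0.62746311, -0.10166609,  0.02698402]), 2061)
838 [[ 0.46149578 -0.19694275  0.09309532]
 [ 0.49247256 -0.17465712  0.0974532 ]
 [ 0.513944   -0.14420769  0.12961782]]
```

View pics/s7.png

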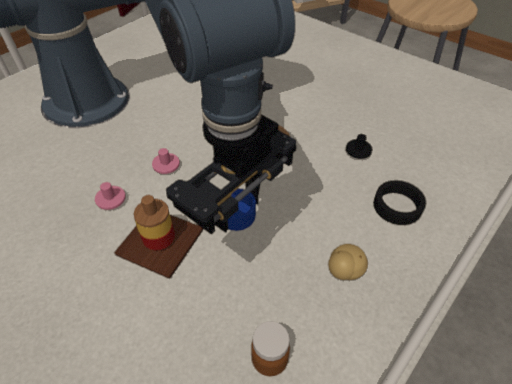

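```bash
python3 - <<'E'
from act import *
place((.4505,.180),.008,.012)
release()
pick('black',.020)
c=snap('wrist','pics/w8.png'); snap('scene','pics/s8.png'); snap('top','pics/t8.png')
from loc import circ
for n in('scene','top'):
    P=cloud(load(n)).reshape(-1,3); m=(P[:,2]>.044)&(P[:,2]<.056)&(np.hypot(P[:,0]-.451,P[:,1]-.18)<.045)
    if m.sum()>20: print(n,circ(P[m][:,:2]),np.median(P[m,2]))
P=cloud(c).reshape(-1,3);t=telemetry.get_tool_pos(); m=(np.hypot(P[:,0]-t[0],P[:,1]-t[1])<.034)&(P[:,2]<t[2]+.039)&(P[:,2]>t[2]+.02); print(t,P[m].min(0),P[m].max(0))
E
```

```text
contact True
contact; expect z -0.0190 t 47.67 tcp [ 0.4507  0.18   -0.019 ] w 60.4 F [-0.   0.6  2.2]
open t 48.44 tcp [ 0.4501  0.18   -0.0192] w 86.8 F [0.9 0.3 0.1]
hit False
down t 51.91 tcp [ 0.6371  0.288  -0.0192] w 87.3 F [ 0.5 -0.1 -0.9]
grip t 52.98 tcp [ 0.6371  0.2881 -0.019 ] w 21.2 F [ 1.1  0.4 -0.1]
up t 54.35 tcp [0.636  0.2877 0.1   ] w 21.0 F [ 0.6 -0.5 -0.9]
scene (array([0.45131489, 0.17706646, 0.02730419]), 202) 0.04925623456396522
top (array([0.45166439, 0.17977522, 0.02666032]), 213) 0.04976726092748862
[0.63587538 0.28766963 0.09929281] [0.62777351 0.2590036  0.12678246] [0.66569763 0.31809653 0.13819304]
```

View pics/s8.png

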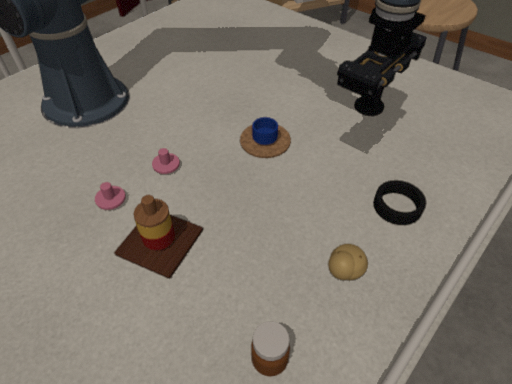

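View pics/w8.png

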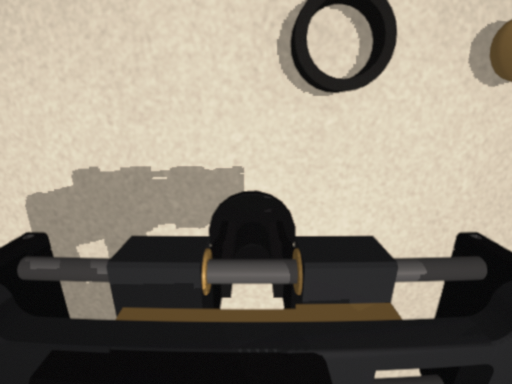

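```bash
python3 - <<'E'
from act import *
place((.4505,.1795),.042,.020)
release(.125)
robot.move_to([.5,.02,.2],O)
snap('scene','pics/s9.png'); snap('top','pics/t9.png'); 
robot.move_to([.36,-.45,.2],O); snap('scene','pics/s10.png');st('end')
for n in('scene','top'):
    for xy in((.485,-.169),(.451,.18)):
        P=cloud(load(n)).reshape(-1,3); m=(P[:,2]>.03)&(P[:,2]<.16)&(np.hypot(P[:,0]-xy[0],P[:,1]-xy[1])<.05)
        k=P[m]; zt=k[:,2].max(); kk=k[k[:,2]>zt-.006]; d=k[(abs(k[:,2]-(zt-.033))<.004)]
        print(n,xy,'top',zt,'knob',(kk.min(0)+kk.max(0))[:2]/2,'disc',(d.min(0)+d.max(0))[:2]/2,np.median(d[:,2]) if len(d) else '')
E
```

```text
contact True
contact; expect z 0.0230 t 56.94 tcp [0.4507 0.1796 0.0227] w 21.3 F [-1.  -0.3  3.5]
open t 58.2 tcp [0.4501 0.1795 0.0225] w 86.9 F [ 0.4 -0.4 -0.4]
end t 61.91 tcp [ 0.3608 -0.4489  0.2001] w 87.0 F [-0.3 -0.1 -0.5]
scene (0.485, -0.169) top 0.13134071285992366 knob [ 0.48607803 -0.16951942] disc [ 0.4857711  -0.16977434] 0.09703287624360779
scene (0.451, 0.18) top 0.09300624121492251 knob [0.45061092 0.1765505 ] disc [0.45034136 0.17698285] 0.05870601359857586
top (0.485, -0.169) top 0.13062078620439044 knob [ 0.48460911 -0.1687656 ] disc [ 0.48529817 -0.1681705 ] 0.09603082342955743Traceback (most recent call last):
  File "<stdin>", line 10, in <module>
    return umr_maximum(a, axis, None, out, keepdims, initial, where)
ValueError: zero-size array to reduction operation maximum which has no identity
```

View pics/s10.png

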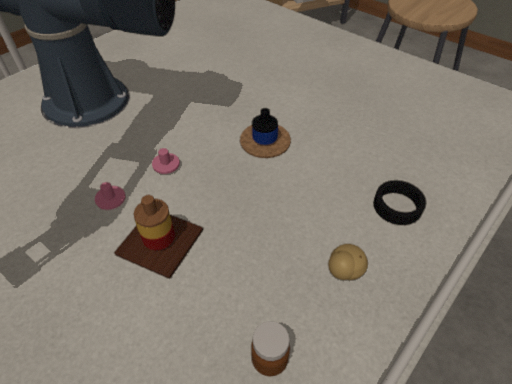

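View pics/t9.png

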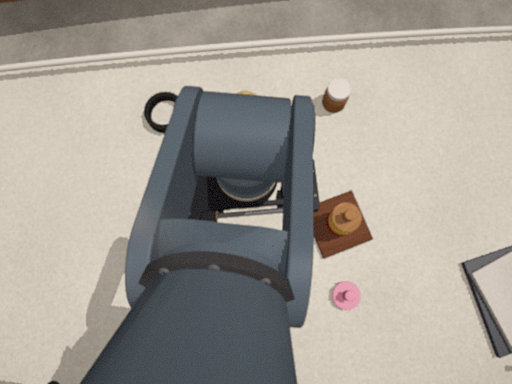

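```bash
python3 - <<'E'
from act import *
robot.finish_job()
E
```

```text
the job is handed in; nothing more can be done
```

The pots are packed and the job is handed in at about 62 s of the 138 s allowed. The red pot, yellow pot and wooden lid are stacked on the board, and the blue pot with the black lid stands on the cork mat.

- **Offset found:** the first grasp on the red pot closed on nothing because the gripper sits 39 mm above where the reported TCP puts it. Both cameras showed this, and a light touch on the table confirmed it. I corrected every height after that. The miss moved nothing.
- **Seating:** the wooden lid's disc top measured 96–97 mm (96 expected), and the black lid's measured 58.7 mm (58 expected). In the last picture both stacks stand upright.
- **Centring:** the board stack is within about 1 mm of the middle. The blue stack is within about 1–3 mm of the mat's middle.
- **Not moved:** the potato, tape roll, amber jar and both pink lids look unmoved in the last picture.
- **Disagreements:** the two cameras differ by about 2–3 mm in y, so I used their mean. The last top picture had the blue stack hidden behind the arm, so its final check rests on the scene camera and the contact height, which came within 0.3 mm of the expected value.

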